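Restack the kit cartons from the sloping rack

ROBOT

A 6-joint arm with a two-finger parallel gripper is mounted at the origin on the work surface. World frame = base frame: x ahead of the robot, y to its left, z up, the work surface at z = 0. Lengths are in m, angles in degrees, forces in N, time in s.
With the tool pointing down it reaches from about 0.3 to 0.75 m from the base axis. Payload 8.5 kg.
Tool frame: the origin (TCP) lies between the finger pads; the fingertips stand 25 mm ahead of it and the grasp point (between the pads) lies 6 mm ahead of it; x points along the fingers, y is the direction in which the jaws open and shut, and the axes are right-handed (so a half turn about x gives the same grasp; the last joint's range is limited). The gripper opens to 85 mm and grips with 20 to 120 N. Pads are 22 mm wide; open, the fingers measure 114 mm over their backs; the gripper's body (76 mm by 85 mm) begins 54 mm behind the grasp point. The pads swing forward as they close: fully open they stand 13 mm farther back than shut.
Start: joints at [57.107, 21.807, 74.336, -0, 83.858, -12.336], TCP at [0.193, 0.515, 0.256] pointing down, gripper open.
Joint ranges: [-178.18, 178.18], [-50.72, 133.34], [12.68, 142.11], [-81.47, 261.47], [9.98, 163.14], [-165.26, 165.26]. Speed limits (degrees/s): [136.94, 136.94, 180, 180, 180, 180].

INTERFACE

Orientations are given as a 3x3 rotation matrix whose columns are the frame's x, y, z axes.
In Python, from rig import sensors, get_image, workorder gives the robot as it stands.
- The arm moves only by the tool arm_command, never from a script. Its argument "plan" is a list that holds one entry, the list of rows, each a list of 6 numbers: the shift along the tool's x, y, z in units of 25 mm (1.0 is 25 mm), then the turn, a rotation vector about the tool's x, y, z in units of 6 degrees (1.0 is 6 degrees). In form: [[[dx, dy, dz, ax, ay, az], ...]]. A call has 1 to 10 rows; each row is the pose to reach, as a shift and turn from the pose commanded when the call began, along the tool's axes at that moment; what a row does not reach only later rows make up. A row lasts 1/10 s, in which the tool goes at most 50 mm and 8.59 degrees, less where a joint would pass 70% of its speed; a pose out of reach is approached as far as the arm can. A call with a gripper value outside its range is refused whole. "jaw" is the closure, from 0 (fully open) to 1 (shut), set as the call begins (left out, the last holds). The fingers move at their own pace and stop on an object; "newtons" is the grip in N (left out, the last holds). Time passes only in rows, so rows that repeat a pose let the fingers close. It gives the time, the measured TCP pose, the force and the opening at its end, in the units of the state.
- sensors.observe(): the state, without advancing time (a new reading comes with each control period).
- get_image(name): name is "scene" or "top" or "wrist"; returns a dict with "img" (420x560x3 uint8, red, green, blue), "fx", "fy", "cx", "cy" (pixels), "T" (4x4, takes a point from camera to world coordinates). Camera axes: x right, y up, looking along -z (the intrinsics and any distortion apply to the point x, -y, -z); pixel columns grow to the right and rows downward; lengths in m; the calibration is good to about 2 mm. A picture is of the moment at which its call begins. There is no depth.
- workorder.close_job(): hands the job in, once; it reports no verdict.
The state is a dict: "time_s": time; "q": joint angles; "qvel": joint speeds; "joint_efforts": joint torques, N m; "position": TCP position; "tool_rot": TCP orientation; "ft_force": force on the tool from outside, world axes, zero at the start; "wrist_torque": the same for the moment, N m; "grip_width": finger opening in m.
Only numpy, scipy, OpenCV 4.12 (cv2) and the standard library are available. Lean on these libraries where they do the work, as an engineer would, in place of code of your own. Each camera call takes 0.05 s, during which the arm holds its last target. There are 200 camera calls.

TASK

Take the two dark-blue kit cartons out of the sloping rack and stack them, lids up, on the dark-blue carton that stands on the grey mat, so that the three make one straight, square column with edges in line. Set each one down gently without dropping it, leave the bottom carton where it stands, and leave the orange carton in the rack and everything else on the bench undisturbed.

Things in the scene. Friction and masses are not known exactly. Their poses are not given: they have to be found in the camera images.
- kit_a: Closed dark-blue carton with a pale lid seam, white label and pale bar on its lid; starts in one of the rack's three lanes, tilted with the slope. Underside 90 x 56 mm, 44 mm tall, rigid, about 0.2 kg; origin at the centre of its underside, x along the 90 mm length, y across the 56 mm width, z out through the lid.
- kit_b: A second dark-blue carton, the same as kit_a, in another lane. Underside 90 x 56 mm, 44 mm tall, rigid, about 0.2 kg; origin at the centre of its underside, x along the 90 mm length, y across the 56 mm width, z out through the lid.
- kit_base: A third, equal dark-blue carton, level on the grey mat: the bottom of the column. Underside 90 x 56 mm, 44 mm tall, rigid, about 0.2 kg; origin at the centre of its underside, x along the 90 mm length, y across the 56 mm width, z out through the lid.
- other_carton: Orange carton of the same shape in the remaining lane; it stays there. Underside 90 x 56 mm, 44 mm tall, rigid, about 0.2 kg; origin at the centre of its underside, x along the 90 mm length, y across the 56 mm width, z out through the lid.
- stock_rack: Fixed white rack, 310 mm wide (y), 130 deep (x), 90 tall at the back, open above; origin on the bench under its middle. Its surface rises 25 degrees towards its +x; a lip at the low edge stands 16 mm off it, the sides are open. Lanes at y = -100, 0, 100 mm; cartons lie with their length up the slope, low end against the lip, 38 to 50 mm free between them.
- mat: Fixed flat grey mat, 160 x 140 mm, 3 mm thick; origin at the centre of its underside.
- sharps_bin: Bystander: yellow square bin, 100 mm wide, 98 mm tall, red round cap; origin at the centre of its underside.
- reagent_bottle: Bystander: amber bottle with blue cap, 56 mm across, 105 mm tall; origin at the centre of its underside.
- tube_tray: Bystander: white tray of white-capped tubes, 70 x 180 mm, 59 mm tall; origin at the centre of its underside.
Mind the look-alikes: they are no part of the job. Leave any green look-alike of the kit_a alone.

How it is judged:
By the outcome, as a careful person would: the job done as asked, in the order asked, and still so for the second after the job is handed in, with the robot touching nothing.
It also fails if it takes over 54 s, if anything falls off the work surface, if the arm or the gripper's body presses on something with over 40 N, if the wrist force passes 120 N, or if a joint passes its speed limit or range.

## Working session

There is one attempt and no reset: what is moved stays moved. The work goes in short steps, Python scripts to look and compute and a tool call to move; the robot and the scene stay as the last step left them, time stands still between calls to the robot, and variables do not carry over. Pictures are saved under pics/ and viewed, about 8 in all and at most 12, crops included, and the job is handed in when it is done.

Besides the shell and the picture viewer there is one more tool, called after "Emit:" by a JSON object that holds its "op" and its "data". arm_command: Moves the arm, as the interface text tells. Its arguments: {"type":"object","properties":{"plan":{"type":"array","items":{"type":"array","items":{"type":"array","items":{"type":"number"}}}},"jaw":{"type":"number"},"newtons":{"type":"number"}},"required":["plan"]}

```bash
mkdir -p pics; ls; python3 - <<'E'
from rig import sensors,get_image
import cv2,numpy as np
for n in("scene","top"):
    d=get_image(n); cv2.imwrite(f"pics/{n}0.png",d["img"][:,:,::-1]); np.savez(f"{n}0.npz",**d)
    print(n,{k:v for k,v in d.items() if k!="img"})
print(sensors.observe())
E
```

```text
pics
scene {'fx': 511.97658374195413, 'fy': 511.97658374195413, 'cx': 279.2101123075458, 'cy': 217.10514866475143, 'T': array([[ 0.2830389 , -0.49217766,  0.82319508,  1.74646434],
       [ 0.95892564,  0.16197314, -0.23286546, -0.2874013 ],
       [-0.01872431,  0.85529285,  0.51780648,  0.74852128],
       [ 0.        ,  0.        ,  0.        ,  1.        ]])}
top {'fx': 468.48833703396866, 'fy': 468.48833703396866, 'cx': 284.1330676013794, 'cy': 206.149995791881, 'T': array([[-0.02303819,  0.99701032, -0.07375405,  0.53980463],
       [-0.99972171, -0.02260062,  0.00676194,  0.02286594],
       [ 0.00507483,  0.07388931,  0.99725354,  1.66746119],
       [ 0.        ,  0.        ,  0.        ,  1.        ]])}
{'time_s': 0.1, 'q': array([ 5.71090080e+01,  2.18367723e+01,  7.43809285e+01,  2.46901690e-04,
        8.38573683e+01, -1.23341981e+01]), 'qvel': array([ 0.00731566, -0.09112055, -0.09354491,  0.016282  , -0.10433983,
        0.01512262]), 'joint_efforts': array([ 4.34392132e-03, -4.49216330e+01, -2.31659174e+01, -1.16769352e-04,
        3.62976876e-03,  3.15679779e-05]), 'position': array([0.19297904, 0.51477839, 0.2557738 ]), 'tool_rot': array([[-7.15093365e-04,  3.51135653e-01,  9.36324325e-01],
       [-1.09785738e-03,  9.36323724e-01, -3.51136267e-01],
       [-9.99999142e-01, -1.27904578e-03, -2.84062015e-04]]), 'ft_force': array([ 0.45605409,  0.14916607, -0.12378517]), 'wrist_torque': array([ 0.03467394,  0.02155041, -0.00439486]), 'grip_width': 0.08537394013506477}
```

View pics/scene0.png

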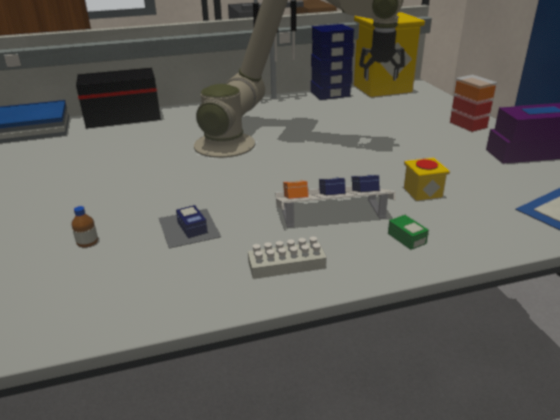

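View pics/top0.png

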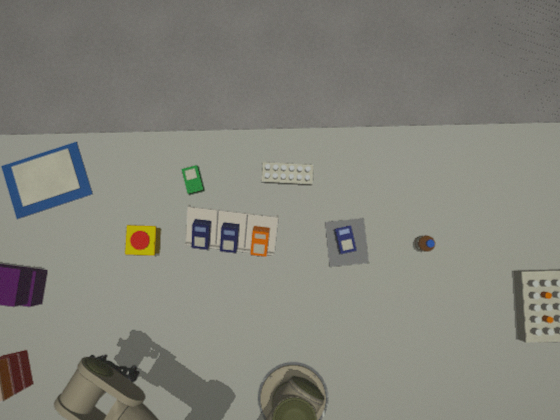

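The top view shows dark-blue cartons at about (201,234), (230,237) and on the mat at (345,240). The orange one is at (260,241) and a green look-alike at (193,180). The wanted cartons are the two in the rack. The rack's low lip faces the robot.

```bash
cat > h.py <<'E'
import numpy as np,cv2
from rig import sensors,get_image
def shot(n,name):
    d=get_image(n); cv2.imwrite(f"pics/{name}.png",d["img"][:,:,::-1]); np.savez(f"{name}.npz",**d); return d
def ray(d,uv):
    uv=np.atleast_2d(uv).astype(float); T=d["T"]
    c=np.c_[(uv[:,0]-d["cx"])/d["fx"],-(uv[:,1]-d["cy"])/d["fy"],-np.ones(len(uv))]
    return T[:3,3],c@T[:3,:3].T
def onplane(d,uv,n=(0,0,1),h=0.):
    o,r=ray(d,uv); n=np.array(n,float); return o+r*((h-o@n)/(r@n))[:,None]
def proj(d,p):
    T=d["T"]; c=(np.atleast_2d(p)-T[:3,3])@T[:3,:3]
    return np.c_[d["cx"]+d["fx"]*c[:,0]/-c[:,2],d["cy"]-d["fy"]*c[:,1]/-c[:,2]]
def blue(d): 
    h=cv2.cvtColor(d["img"],cv2.COLOR_RGB2HSV); return cv2.inRange(h,(112,90,20),(130,255,140))
def goto(R,p,st=None):
    "rows in tool units from the current pose to pose R,p"
    from scipy.spatial.transform import Rotation as Ro
    s=st or sensors.observe(); R0=s["tool_rot"]
    return np.r_[R0.T@(np.array(p)-s["position"])/.025, np.degrees(Ro.from_matrix(R0.T@R).as_rotvec())/6]
def down(yaw,tilt=0):
    "tool pointing down, jaw axis y at yaw(deg) from world y; tilt about jaw axis: fingers point to +x"
    from scipy.spatial.transform import Rotation as Ro
    t=np.radians(tilt); x=np.array([np.sin(t),0,-np.cos(t)]); y=np.array([0,1.,0]); R=np.c_[x,y,np.cross(x,y)]
    return Ro.from_euler('z',yaw,degrees=True).as_matrix()@R
E
python3 - <<'E'
from h import *
d=dict(np.load("top0.npz"))
m=blue(d); n,l,s,c=cv2.connectedComponentsWithStats(m)
for i in range(1,n):
    if 60<s[i,4]<2000: print(s[i],c[i].round(1),onplane(d,c[i],h=.047).round(3))
print("rack corners z?",onplane(d,[[188,208],[278,216]],h=.09).round(3),onplane(d,[[186,245],[277,253]],h=.04).round(3))
print("mat",onplane(d,[[326,222],[365,219],[369,263],[329,266]],h=.003).round(3))
h=cv2.cvtColor(d["img"],cv2.COLOR_RGB2HSV)
o=cv2.inRange(h,(3,150,120),(18,255,255));n,l,s,c=cv2.connectedComponentsWithStats(o)
print([(s[i],c[i].round(1)) for i in range(1,n) if s[i,4]>60])
w=shot("wrist","w0");print(w["T"].round(3),sensors.observe()["time_s"],w["fx"])
E
```

```text
[192 223  17  26 209] [200.3 234.3] [[0.569 0.303 0.047]]
[220 226  18  26 193] [229.  237.4] [[0.556 0.205 0.047]]
[335 226  21  27 206] [344.4 238.3] [[ 0.544 -0.194  0.047]]
rack corners z? [[0.658 0.336 0.09 ]
 [0.624 0.034 0.09 ]] [[0.533 0.354 0.04 ]
 [0.498 0.04  0.04 ]]
mat [[ 0.603 -0.136  0.003]
 [ 0.611 -0.275  0.003]
 [ 0.455 -0.284  0.003]
 [ 0.447 -0.142  0.003]]
[(array([251, 226,  18,  30, 289], dtype=int32), array([259.7, 239. ]))]
[[ 0.351 -0.899 -0.261  0.127]
 [ 0.936  0.337  0.098  0.539]
 [-0.    -0.279  0.96   0.374]
 [ 0.     0.     0.     1.   ]] 0.15 348.1868742176091
```

```bash
python3 - <<'E'
from h import *
d=dict(np.load("top0.npz"))
p=onplane(d,[[200.5,234.3],[229.2,237.4]],h=.09);print(p.round(3))
R=down(-6.4,25); t=p.mean(0)-R[:,0]*.13
print(t,goto(R,t).round(2))
E
```

```text
[[0.568 0.295 0.09 ]
 [0.555 0.199 0.09 ]]
[0.50716201 0.25320525 0.20782001] [ 1.92 -5.38 15.44 -2.32 -4.15  0.52]
```

Emit:
{"op": "arm_command", "data": {"plan": [[[0,-1.5,4,-0.6,-1,0.1],[0.3,-3,8,-1.2,-2,0.2],[1,-4.2,12,-1.8,-3,0.4],[1.9,-5.4,15.4,-2.3,-4.15,0.5],[1.9,-5.4,15.4,-2.3,-4.15,0.5],[1.9,-5.4,15.4,-2.3,-4.15,0.5],[1.9,-5.4,15.4,-2.3,-4.15,0.5],[1.9,-5.4,15.4,-2.3,-4.15,0.5],[1.9,-5.4,15.4,-2.3,-4.15,0.5],[1.9,-5.4,15.4,-2.3,-4.15,0.5]]], "jaw": 0}}

```text
time_s: 1.15
position: [0.507, 0.2521, 0.2081]
tool_rot: [[0.419, 0.117, 0.901], [-0.051, 0.993, -0.105], [-0.907, -0.001, 0.422]]
ft_force: [-0.4, -0.3, 1.1]
grip_width: 0.0853
```

```bash
python3 - <<'E'
from h import *
s=sensors.observe();print(s["position"],s["tool_rot"].round(3),s["qvel"].round(2))
shot("wrist","w1")
E
```

```text
[0.50700909 0.25205674 0.20812606] [[ 0.419  0.117  0.901]
 [-0.051  0.993 -0.105]
 [-0.907 -0.001  0.422]] [ 3.53 -1.54  1.   -0.18  0.57  1.74]
```

View pics/w1.png

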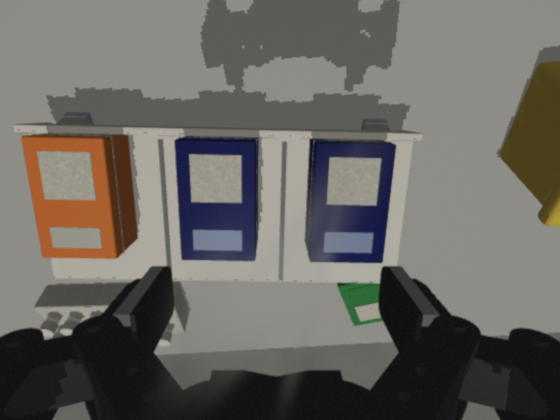

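The wrist view shows, left to right, the orange carton, the middle dark-blue lid at (178–258, 139–261) and another dark-blue lid at (310–391, 141–262). The green look-alike lies beyond the rack at (365,303). Both dark-blue cartons are the targets. Next I measure the lids.

```bash
python3 - <<'E'
from h import *
d=dict(np.load("w1.npz")); hsv=cv2.cvtColor(d["img"],cv2.COLOR_RGB2HSV)
s=sensors.observe(); n=-s["tool_rot"][:,0]; n=down(-6.4,25)[:,0]*-1
bl=cv2.inRange(hsv,(110,100,15),(130,255,255))
ex=down(-6.4,25)[:,2]; ey=down(-6.4,25)[:,1]
for c in cv2.findContours(bl,0,2)[0]:
    if cv2.contourArea(c)<4000: continue
    a=cv2.approxPolyDP(cv2.convexHull(c),4,True)[:,0]
    print("hull",a.tolist())
    x,y,w,h=cv2.boundingRect(c)
    inner=np.zeros_like(bl); cv2.drawContours(inner,[c],-1,255,-1)
    lab=cv2.morphologyEx(inner&~bl | (inner&cv2.inRange(hsv,(0,0,110),(180,255,255))),cv2.MORPH_OPEN,np.ones((5,5)))
    for k in cv2.findContours(lab,0,2)[0]:
        if cv2.contourArea(k)<300: continue
        b=cv2.boxPoints(cv2.minAreaRect(k)); 
        for H in (.06,):pass
        print(" part",cv2.minAreaRect(k)[0],b.round(1).tolist())
    for h0 in (.09,.08):
        hh=n@np.array([.56,.25,h0])
        P=onplane(d,a,n,hh); print(h0,np.c_[P@ex,P@ey].round(4).tolist(),P.mean(0).round(3))
im=cv2.resize(d["img"][120:290,160:410,::-1],None,fx=3,fy=3,interpolation=cv2.INTER_CUBIC);cv2.imwrite("pics/w1c.png",im)
E
```

```text
hull [[177, 140], [255, 141], [254, 243], [248, 251], [183, 258]]
 part (215.0, 178.0) [[188.0, 153.0], [242.0, 153.0], [242.0, 203.0], [188.0, 203.0]]
0.09 [[0.4703, 0.2374], [0.4712, 0.292], [0.5477, 0.2896], [0.5543, 0.2849], [0.5599, 0.2345]] [0.558 0.207 0.091]
0.08 [[0.471, 0.2349], [0.472, 0.2915], [0.5513, 0.289], [0.5581, 0.2841], [0.564, 0.2319]] [0.564 0.205 0.084]
```

View pics/w1c.png

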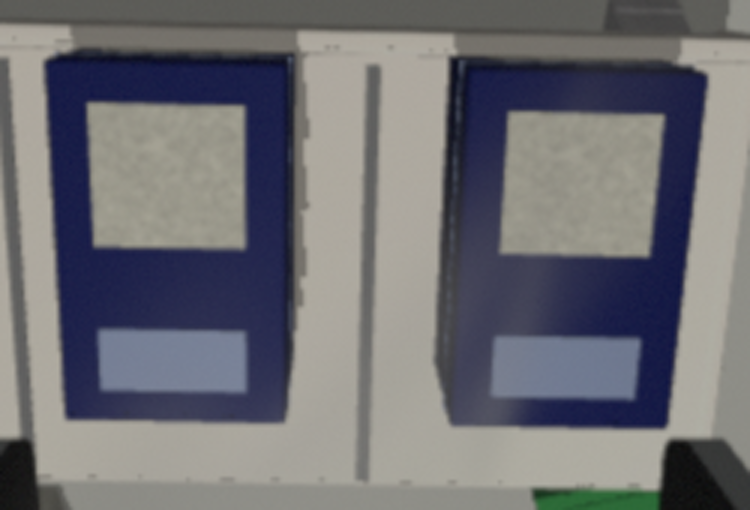

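The crop shows both lids clearly, with labels towards the lip and bars uphill. I read the corner pixels and solve the pose, using the known 90 x 56 lid size.

```bash
cat >> h.py <<'E'
def lidpose(d,uv,h=.044):
    "uv: corners in order low/-y, low/+y, high/+y, high/-y -> R,p(underside), reproj err"
    o=np.array([[-.045,-.028,h],[-.045,.028,h],[.045,.028,h],[.045,-.028,h]])
    K=np.array([[d["fx"],0,d["cx"]],[0,d["fy"],d["cy"]],[0,0,1.]])
    ok,r,t=cv2.solvePnP(o,np.array(uv,float),K,None)
    F=np.diag([1,-1,-1.]); T=d["T"]
    R=T[:3,:3]@F@cv2.Rodrigues(r)[0]; p=T[:3,3]+T[:3,:3]@F@t.ravel()
    e=cv2.projectPoints(o,r,t,K,None)[0][:,0]-uv
    return R,p,np.abs(e).max()
E
python3 - <<'E'
from h import *
d=dict(np.load("w1.npz"))
for uv in ([[175.7,140.7],[257,140],[254.7,260.3],[182,259.3]],[[314.7,142],[395.3,145],[382.3,262.3],[310.7,261.3]]):
    R,p,e=lidpose(d,uv); print(p.round(4),"lid",(p+R[:,2]*.044).round(4),e.round(2),R.round(3).tolist(),"yaw",np.degrees(np.arctan2(R[1,0],R[0,0])),"tilt",np.degrees(np.arcsin(R[2,0])))
    n=-down(-6.4,25)[:,0]; ex=down(-6.4,25)[:,2]; ey=down(-6.4,25)[:,1]
    for z in (.085,.09,.095,.1):
        P=onplane(d,uv,n,n@np.array([p[0]-.0186,p[1],z])); e=np.linalg.norm(P-np.roll(P,-1,0),axis=1)
        y=P[2]+P[3]-P[0]-P[1]
        print(z,e.round(4),P.mean(0).round(4),"yaw",np.degrees(np.arctan2(y[1],y[0])).round(2))
E
```

```text
[0.5719 0.1997 0.051 ] lid [0.5528 0.2034 0.0905] 1.16 [[0.888, 0.151, -0.434], [-0.126, 0.988, 0.084], [0.442, -0.02, 0.897]] yaw -8.105234044016548 tilt 26.213106563105406
0.085 [0.0579 0.0931 0.0571 0.0918] [0.5564 0.2019 0.0863] yaw -8.63
0.09 [0.0569 0.0915 0.0561 0.0902] [0.5535 0.203  0.0899] yaw -8.63
0.095 [0.0558 0.0898 0.0551 0.0885] [0.5505 0.2042 0.0935] yaw -8.63
0.1 [0.0548 0.0881 0.054  0.0869] [0.5476 0.2053 0.0971] yaw -8.63
[0.5857 0.2983 0.0508] lid [0.5667 0.3002 0.0905] 0.85 [[0.893, 0.127, -0.432], [-0.121, 0.992, 0.042], [0.434, 0.015, 0.901]] yaw -7.717669173080322 tilt 25.71508009851452
0.085 [0.0578 0.0916 0.0566 0.0929] [0.5704 0.3009 0.0864] yaw -7.31
0.09 [0.0568 0.0899 0.0555 0.0912] [0.5673 0.3003 0.09  ] yaw -7.31
0.095 [0.0558 0.0883 0.0545 0.0896] [0.5641 0.2996 0.0935] yaw -7.31
0.1 [0.0547 0.0867 0.0535 0.0879] [0.5609 0.299  0.0971] yaw -7.31
```

```bash
python3 - <<'E'
from h import *
R=down(-7.6,25); lid=np.array([.567,.3001,.0905])
print(goto(R,lid-R[:,0]*.05).round(2),goto(R,lid+R[:,0]*.012).round(2))
E
```

```text
[ 3.21  2.16  0.01  0.15 -0.01 -0.06] [ 5.69  2.15  0.01  0.15 -0.01 -0.06]
```

Emit:
{"op": "arm_command", "data": {"plan": [[[1.6,1.1,0,0.15,0,-0.06],[3.2,2.16,0,0.15,0,-0.06],[3.2,2.16,0,0.15,0,-0.06],[3.2,2.16,0,0.15,0,-0.06],[3.2,2.16,0,0.15,0,-0.06],[3.2,2.16,0,0.15,0,-0.06],[3.2,2.16,0,0.15,0,-0.06],[3.2,2.16,0,0.15,0,-0.06],[3.2,2.16,0,0.15,0,-0.06]]]}}

```text
time_s: 2.1
position: [0.546, 0.3029, 0.1368]
tool_rot: [[0.42, 0.131, 0.898], [-0.055, 0.991, -0.119], [-0.906, 0.0, 0.423]]
ft_force: [-0.2, -0.8, -0.1]
grip_width: 0.0853
```

```bash
python3 - <<'E'
from h import *
R=down(-7.6,25); lid=np.array([.567,.3001,.0905])
s=sensors.observe();print(s["position"],goto(R,lid+R[:,0]*.012).round(2))
shot("wrist","w2")
E
```

```text
[0.54597841 0.30291558 0.13679902] [ 2.52 -0.   -0.02  0.01  0.01 -0.01]
```

View pics/w2.png

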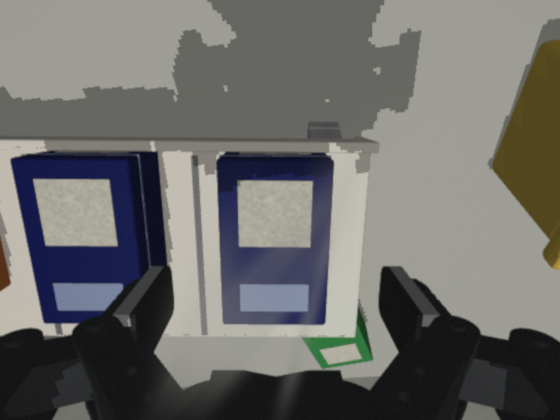

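The target lid spans columns 218–331, and the fingers (170 / 382) are centred on it at about column 275. I descend and grip.

Emit:
{"op": "arm_command", "data": {"plan": [[[0.8,0,0,0,0,0],[1.5,0,0,0,0,0],[2.0,0,0,0,0,0],[2.3,0,0,0,0,0],[2.5,0,0,0,0,0],[2.5,0,0,0,0,0],[2.5,0,0,0,0,0]]]}}

```text
time_s: 2.85
position: [0.5722, 0.2997, 0.08]
tool_rot: [[0.42, 0.131, 0.898], [-0.055, 0.991, -0.118], [-0.906, 0.0, 0.423]]
ft_force: [-0.4, -1.6, -0.0]
grip_width: 0.0852
```

Emit:
{"op": "arm_command", "data": {"plan": [[[0,0,0,0,0,0],[0,0,0,0,0,0],[0,0,0,0,0,0],[0,0,0,0,0,0],[0,0,0,0,0,0],[0,0,0,0,0,0],[0,0,0,0,0,0],[0,0,0,0,0,0]]], "jaw": 1, "newtons": 30}}

```text
time_s: 3.65
position: [0.5721, 0.2997, 0.0803]
tool_rot: [[0.42, 0.131, 0.898], [-0.055, 0.991, -0.118], [-0.906, 0.0, 0.424]]
ft_force: [-3.4, -1.3, 6.4]
grip_width: 0.0559
```

Emit:
{"op": "arm_command", "data": {"plan": [[[-0.3,0,0,0,0,0],[-1,0,0,0,0,0],[-2,0,0,0,0,0],[-3.2,0,0,0,0,0],[-4.5,0,0,0,0,0],[-5.5,0,0,0,0,0],[-5.5,0,0,0,0,0],[-5.5,0,0,0,0,0]]]}}

```text
time_s: 4.45
position: [0.514, 0.3072, 0.2039]
tool_rot: [[0.419, 0.131, 0.899], [-0.055, 0.991, -0.118], [-0.906, -0.0, 0.422]]
ft_force: [1.1, 0.2, -2.9]
grip_width: 0.0559
```

```bash
python3 - <<'E'
from h import *
R=down(10,0); s=sensors.observe();print(s["position"],s["grip_width"],goto(R,[.614,-.18,.25]).round(2))
E
```

```text
[0.51398827 0.30719644 0.20385704] 0.05585681849778816 [  1.08 -18.8    6.68  -2.87   4.13   0.64]
```

Emit:
{"op": "arm_command", "data": {"plan": [[[0.0,-1.0,0.3,-0.1,0.2,0],[0.2,-3,1,-0.4,0.6,0.1],[0.4,-5,1.8,-0.8,1.1,0.2],[0.5,-7,2.5,-1.1,1.5,0.2],[0.6,-9,3.2,-1.4,2.0,0.3],[0.7,-11,3.9,-1.7,2.4,0.4],[0.8,-13,4.6,-2.0,2.9,0.45],[0.9,-15,5.3,-2.3,3.3,0.5],[1.0,-17,6.0,-2.6,3.7,0.6],[1.08,-18.8,6.68,-2.87,4.13,0.64]]]}}

```text
time_s: 5.45
position: [0.6093, -0.1597, 0.2459]
tool_rot: [[-0.004, -0.173, 0.985], [0.002, 0.985, 0.173], [-1.0, 0.003, -0.004]]
ft_force: [0.7, 0.4, -2.2]
grip_width: 0.0561
```

Emit:
{"op": "arm_command", "data": {"plan": [[[0,0,0,0,0,0],[0,0,0,0,0,0],[0,0,0,0,0,0],[0,0,0,0,0,0],[0,0,0,0,0,0]]]}}

```text
time_s: 5.95
position: [0.6094, -0.156, 0.2479]
tool_rot: [[0.001, -0.175, 0.985], [0.0, 0.985, 0.175], [-1.0, 0.0, 0.001]]
ft_force: [0.4, 0.1, -2.2]
grip_width: 0.0554
```

```bash
python3 - <<'E'
from h import *
s=sensors.observe();print(s["position"],s["tool_rot"].round(3),s["grip_width"],s["qvel"].round(2))
shot("wrist","w3")
E
```

```text
[ 0.60943489 -0.15597238  0.24792845] [[ 0.001 -0.175  0.985]
 [ 0.     0.985  0.175]
 [-1.     0.     0.001]] 0.05542118576152722 [-0.16 -0.04 -0.26  0.01  0.08 -0.09]
```

View pics/w3.png

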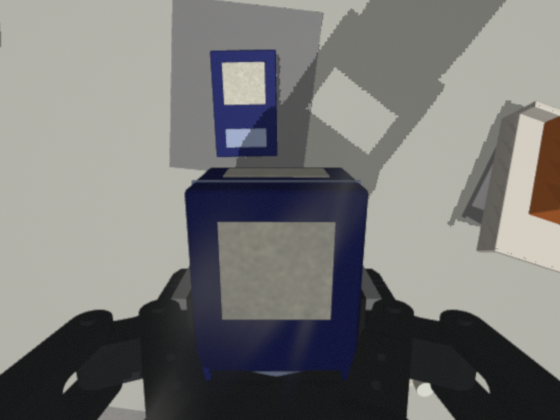

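The wrist view shows the base lid at about (211–276, 50–157) on the mat. The held carton's lid is at rows ~188–370, with its near end face above that. I enlarge both to read the corners.

```bash
python3 - <<'E'
from h import *
d=dict(np.load("w3.npz")); im=d["img"][:,:,::-1]
g=lambda a:np.clip(a.astype(float)*2.2,0,255).astype(np.uint8)
a=cv2.resize(g(im[40:165,200:290]),None,fx=4,fy=4,interpolation=cv2.INTER_CUBIC)
b=cv2.resize(g(im[160:385,180:380]),None,fx=2,fy=2,interpolation=cv2.INTER_CUBIC)
c=np.zeros((500,780,3),np.uint8); c[:500,:360]=a; c[:450,370:770]=b; cv2.imwrite("pics/w3c.png",c)
E
```

```text
(no output)
```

View pics/w3c.png

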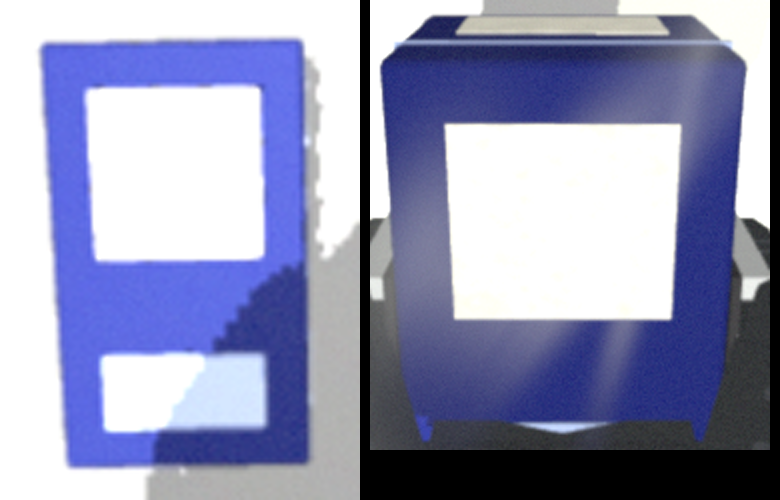

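```bash
python3 - <<'E'
from h import *
from scipy.spatial.transform import Rotation as Ro
d=dict(np.load("w1.npz")); K=lambda d:np.array([[d["fx"],0,d["cx"]],[0,d["fy"],d["cy"]],[0,0,1.]])
def loc(d,lid,q):
    H=cv2.getPerspectiveTransform(np.float32(lid),np.float32([[-45,-28],[-45,28],[45,28],[45,-28]]))
    return cv2.perspectiveTransform(np.float32(q)[None],H)[0]
A=lambda c,s,o:np.array(c,float)/s+o
labs=[]
lab=loc(d,[[314.7,142],[395.3,145],[382.3,262.3],[310.7,261.3]],A([[506,112],[665,115],[652,257],[500,254]],3,[160,120]));print(lab.round(1).tolist());labs.append(lab)
lab=loc(d,[[175.7,140.7],[257,140],[254.7,260.3],[182,259.3]],A([[86,102],[245,104],[246,248],[94,248]],3,[160,120]));print(lab.round(1).tolist());labs.append(lab)
d=dict(np.load("w3.npz"))
bc=A([[42,43],[302,40],[309,462],[68,465]],4,[200,40])
lab=loc(d,bc,A([[85,87],[262,86],[265,259],[95,261]],4,[200,40]));print(lab.round(1).tolist());labs.append(lab)
R,p,e=lidpose(d,bc);print("base pnp",p.round(4),e,Ro.from_matrix(R).as_euler('zyx',degrees=True).round(2))
for z in(.047,):
    P=onplane(d,bc,h=z);y=P[2]+P[3]-P[0]-P[1];x=P[1]+P[2]-P[0]-P[3];e=np.linalg.norm(P-np.roll(P,-1,0),axis=1)
    print("base plane",P.mean(0).round(4),e.round(4),"yaw",np.degrees(np.arctan2(y[1],y[0])),np.degrees(np.arctan2(-x[0],x[1])))
m=np.mean(labs,0); print(m.round(1).tolist())
o=np.c_[m/1000,np.full(4,.044)]
q=A([[74,124],[312,124],[303,318],[84,320]],2,[180,160])
ok,r,t=cv2.solvePnP(o,q,K(d),None);F=np.diag([1,-1,-1.]);T=d["T"]
Rh=T[:3,:3]@F@cv2.Rodrigues(r)[0];ph=T[:3,3]+T[:3,:3]@F@t.ravel()
s=sensors.observe();Rt=s["tool_rot"]
print("held underside in tool",(Rt.T@(ph-s["position"])).round(4),"rot in tool\n",(Rt.T@Rh).round(3))
# fixed lid plane 12mm above tcp, level
P=onplane(d,q,h=s["position"][2]+.012);e=np.linalg.norm(P-np.roll(P,-1,0),axis=1)
print("label on assumed plane, tool yz:",((P-s["position"])@Rt)[:,1:].round(4).tolist(),e.round(4))
E
```

```text
[[-34.900001525878906, -17.899999618530273], [-35.5, 19.399999618530273], [-0.8999999761581421, 19.600000381469727], [-0.699999988079071, -17.799999237060547]]
[[-35.79999923706055, -19.299999237060547], [-35.099998474121094, 17.600000381469727], [-0.6000000238418579, 18.100000381469727], [-0.5, -18.899999618530273]]
[[-36.099998474121094, -19.299999237060547], [-35.900001525878906, 19.100000381469727], [-0.10000000149011612, 18.899999618530273], [-0.10000000149011612, -19.200000762939453]]
base pnp [ 0.5432 -0.1956 -0.0023] 0.24458882620598388 [10.91 -0.12  0.12]
base plane [ 0.5431 -0.1953  0.047 ] [0.0548 0.0886 0.0551 0.0887] yaw 10.977176361575388 10.715052855156042
[[-35.599998474121094, -18.899999618530273], [-35.5, 18.700000762939453], [-0.5, 18.899999618530273], [-0.4000000059604645, -18.600000381469727]]
held underside in tool [ 0.03   -0.0006  0.0002] rot in tool
 [[-0.01   0.016 -1.   ]
 [-0.003  1.     0.016]
 [ 1.     0.003 -0.01 ]]
label on assumed plane, tool yz: [[-0.019, -0.0353], [0.0192, -0.0352], [0.0193, 0.0004], [-0.0189, 0.0008]] [0.0381 0.0357 0.0382 0.0361]
```

```bash
python3 - <<'E'
from h import *
R=down(10.85,0); print(goto(R,[.5429,-.1954,.092]).round(3))
E
```

```text
[ 6.24  -1.081 -2.9   -0.133  0.008 -0.   ]
```

Emit:
{"op": "arm_command", "data": {"plan": [[[0.5,-0.5,-1.2,-0.13,0,0],[1.5,-1.08,-2.9,-0.13,0,0],[3,-1.08,-2.9,-0.13,0,0],[4.4,-1.08,-2.9,-0.13,0,0],[5.4,-1.08,-2.9,-0.13,0,0],[6.0,-1.08,-2.9,-0.13,0,0],[6.24,-1.08,-2.9,-0.13,0,0],[6.24,-1.08,-2.9,-0.13,0,0],[6.24,-1.08,-2.9,-0.13,0,0],[6.24,-1.08,-2.9,-0.13,0,0]]]}}

```text
time_s: 7.0
position: [0.5434, -0.1963, 0.093]
tool_rot: [[0.002, -0.187, 0.982], [-0.001, 0.982, 0.187], [-1.0, -0.001, 0.002]]
ft_force: [0.3, -0.4, -2.7]
grip_width: 0.0556
```

```bash
python3 - <<'E'
from h import *
R=down(10.85,0); s=sensors.observe();print(s["position"],s["ft_force"],s["qvel"].round(2),goto(R,[.5429,-.1954,.082]).round(3))
E
```

```text
[ 0.54338856 -0.19631038  0.09295642] [ 0.25873713 -0.42995541 -2.68690055] [-0.08  0.09  0.13  0.06 -0.02 -0.02] [ 0.438  0.04  -0.013 -0.012  0.022  0.012]
```

Emit:
{"op": "arm_command", "data": {"plan": [[[0.15,0.03,-0.01,0,0,0],[0.28,0.03,-0.01,0,0,0],[0.36,0.03,-0.01,0,0,0],[0.4,0.03,-0.01,0,0,0],[0.44,0.03,-0.01,0,0,0],[0.48,0.03,-0.01,0,0,0],[0.48,0.03,-0.01,0,0,0]]]}}

```text
time_s: 7.7
position: [0.5425, -0.1955, 0.0798]
tool_rot: [[0.001, -0.187, 0.982], [0.0, 0.982, 0.187], [-1.0, 0.0, 0.001]]
ft_force: [-0.4, 0.9, -3.4]
grip_width: 0.056
```

Emit:
{"op": "arm_command", "data": {"plan": [[[0.02,0,0,0,0,0],[0.04,0,0,0,0,0],[0.04,0,0,0,0,0]]]}}

```text
time_s: 8.0
position: [0.5426, -0.1955, 0.0788]
tool_rot: [[0.001, -0.187, 0.982], [0.0, 0.982, 0.187], [-1.0, 0.0, 0.001]]
ft_force: [-0.4, 0.1, -2.8]
grip_width: 0.0558
```

Emit:
{"op": "arm_command", "data": {"plan": [[[0.02,0,0,0,0,0],[0.04,0,0,0,0,0],[0.04,0,0,0,0,0]]]}}

```text
time_s: 8.3
position: [0.5425, -0.1955, 0.0778]
tool_rot: [[0.001, -0.187, 0.982], [0.0, 0.982, 0.187], [-1.0, 0.0, 0.001]]
ft_force: [0.2, 0.1, -2.0]
grip_width: 0.0563
```

Emit:
{"op": "arm_command", "data": {"plan": [[[0.02,0,0,0,0,0],[0.03,0,0,0,0,0],[0.03,0,0,0,0,0]]]}}

```text
time_s: 8.6
position: [0.5425, -0.1955, 0.0771]
tool_rot: [[0.001, -0.187, 0.982], [0.0, 0.982, 0.187], [-1.0, 0.0, 0.001]]
ft_force: [0.5, 0.6, -1.9]
grip_width: 0.0558
```

Emit:
{"op": "arm_command", "data": {"plan": [[[0.02,0,0,0,0,0],[0.03,0,0,0,0,0],[0.03,0,0,0,0,0]]]}}

```text
time_s: 8.9
position: [0.5425, -0.1954, 0.0763]
tool_rot: [[0.001, -0.187, 0.982], [0.0, 0.982, 0.187], [-1.0, 0.0, 0.001]]
ft_force: [-0.2, 0.1, -2.6]
grip_width: 0.0557
```

Emit:
{"op": "arm_command", "data": {"plan": [[[0.02,0,0,0,0,0],[0.03,0,0,0,0,0],[0.03,0,0,0,0,0]]]}}

```text
time_s: 9.2
position: [0.5426, -0.1954, 0.0756]
tool_rot: [[0.001, -0.187, 0.982], [0.0, 0.982, 0.187], [-1.0, 0.0, 0.001]]
ft_force: [0.3, -0.4, -2.0]
grip_width: 0.0558
```

Emit:
{"op": "arm_command", "data": {"plan": [[[0.02,0,0,0,0,0],[0.03,0,0,0,0,0],[0.03,0,0,0,0,0]]]}}

```text
time_s: 9.5
position: [0.5426, -0.1955, 0.0749]
tool_rot: [[0.001, -0.187, 0.982], [0.0, 0.982, 0.187], [-1.0, 0.0, 0.001]]
ft_force: [-0.0, 0.3, -1.3]
grip_width: 0.0555
```

```bash
python3 - <<'E'
from h import *
d=shot("wrist","w4"); print(sensors.observe()["ft_force"])
im=d["img"][:,:,::-1]
b=np.clip(cv2.resize(im[140:390,150:410],None,fx=2.3,fy=2.3,interpolation=cv2.INTER_CUBIC).astype(float)*2.2,0,255); cv2.imwrite("pics/w4c.png",b)
E
```

```text
[ 0.15992644  0.31238135 -1.66374714][ WARN:0@0.855] global loadsave.cpp:1063 imwrite_ Unsupported depth image for selected encoder is fallbacked to CV_8U.
```

View pics/w4c.png

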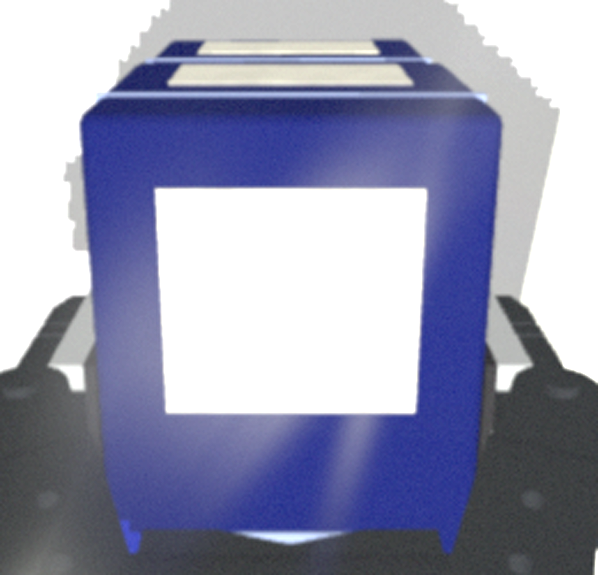

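```bash
python3 - <<'E'
from h import *
d=dict(np.load("w4.npz")); T=d["T"]; R=down(10.85); s=sensors.observe()
print(d["cx"],d["cy"])
for l,r,row in((97,487,97),(148,432,60)):
    a=np.array([[l,row],[r,row]])/2.3+[150,140]
    for w in(.056,):
        z=d["fx"]*w/(a[1,0]-a[0,0]); o,q=ray(d,a); P=o+q*z
        c=P.mean(0)-s["position"]; print((R.T@c).round(4),P.mean(0).round(4))
    # as planes: end seam known height (~ .002 below lid)
    for z in (s["position"][2]+.012-.005,.042):
        P=onplane(d,a,h=z); print("  z",z.round(4) if hasattr(z,'round') else z,np.linalg.norm(P[1]-P[0]).round(4),(R.T@(P.mean(0)-s["position"])).round(4))
E
```

```text
275.8185533438109 208.8833499710579
[-0.0051  0.0002 -0.0468] [ 0.4966 -0.2041  0.0801]
  z 0.082 0.0551 [-0.007   0.0002 -0.0472]
  z 0.042 0.0749 [ 0.033   0.0003 -0.0388]
[ 0.0391 -0.0001 -0.0449] [ 0.4985 -0.204   0.0359]
  z 0.082 0.0396 [-0.007  -0.0001 -0.0525]
  z 0.042 0.0538 [ 0.033  -0.0001 -0.0459]
```

Emit:
{"op": "arm_command", "data": {"plan": [[[0.02,0,0,0,0,0],[0.03,0,0,0,0,0],[0.03,0,0,0,0,0]]]}}

```text
time_s: 9.85
position: [0.5426, -0.1955, 0.0748]
tool_rot: [[0.001, -0.187, 0.982], [-0.0, 0.982, 0.187], [-1.0, -0.0, 0.001]]
ft_force: [-0.5, 0.4, 5.4]
grip_width: 0.0555
```

The end-face seams agree to 0.3 mm sideways, and the held carton sits about 1–1.5 mm towards the robot. Contact has just begun (−2 to +5 N). I ease up, shift 1 mm outward and set down again.

Emit:
{"op": "arm_command", "data": {"plan": [[[-0.04,0,0,0,0,0],[-0.08,0,0,0,0,0],[-0.08,0.0,0.04,0,0,0],[-0.08,0.0,0.04,0,0,0],[-0.04,0.0,0.04,0,0,0],[-0.01,0.0,0.04,0,0,0],[-0.01,0.0,0.04,0,0,0]]]}}

```text
time_s: 10.55
position: [0.5436, -0.1953, 0.0749]
tool_rot: [[0.001, -0.187, 0.982], [0.0, 0.982, 0.187], [-1.0, -0.0, 0.001]]
ft_force: [-0.4, 0.7, 5.0]
grip_width: 0.0555
```

Emit:
{"op": "arm_command", "data": {"plan": [[[0,0,0,0,0,0],[0,0,0,0,0,0],[0,0,0,0,0,0],[0,0,0,0,0,0],[0,0,0,0,0,0],[0,0,0,0,0,0]]], "jaw": 0}}

```text
time_s: 11.15
position: [0.5435, -0.1953, 0.0743]
tool_rot: [[0.001, -0.187, 0.982], [0.0, 0.982, 0.187], [-1.0, 0.0, 0.001]]
ft_force: [0.1, 1.1, 0.2]
grip_width: 0.0854
```

Emit:
{"op": "arm_command", "data": {"plan": [[[-0.3,0,0,0,0,0],[-1,0,0,0,0,0],[-2.2,0,0,0,0,0],[-4,0,0,0,0,0],[-6,0,1.0,0,0,0],[-7,0,2,0,0,0],[-7,0,3,0,0,0],[-7,0,3,0,0,0],[-7,0,3,0,0,0],[-7,0,3,0,0,0]]]}}

```text
time_s: 12.15
position: [0.6163, -0.1814, 0.2492]
tool_rot: [[-0.0, -0.186, 0.982], [0.001, 0.982, 0.186], [-1.0, 0.001, -0.0]]
ft_force: [-0.6, 0.2, 0.2]
grip_width: 0.0854
```

```bash
python3 - <<'E'
from h import *
d=shot("wrist","w5"); s=sensors.observe();print(s["position"])
im=d["img"][:,:,::-1]; print(proj(d,[[.543,-.195,.091]]))
u,v=proj(d,[[.543,-.195,.091]])[0].astype(int); x0,y0=max(u-75,0),max(v-90,0); print(x0,y0)
b=np.clip(cv2.resize(im[y0:y0+180,x0:x0+150],None,fx=3.3,fy=3.3,interpolation=cv2.INTER_CUBIC).astype(float)*2.2,0,255).astype(np.uint8); cv2.imwrite("pics/w5c.png",b)
E
```

```text
[ 0.6163351  -0.18148286  0.24932615]
[[276.39334115 101.87838919]]
201 11
```

View pics/w5c.png

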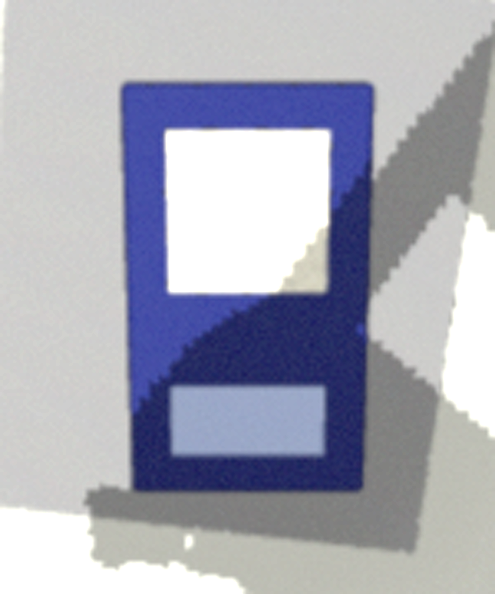

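The view shows the first carton squarely on the base, with no base edge visible around it (lid crop 122–374 × 83–491). I measure it and compute the second pick.

```bash
python3 - <<'E'
from h import *
d=dict(np.load("w5.npz")); a=np.array([[122,83],[374,83],[363,490],[134,491]])/3.3+[201,11]
P=onplane(d,a,h=.091);y=P[2]+P[3]-P[0]-P[1];e=np.linalg.norm(P-np.roll(P,-1,0),axis=1)
print(P.mean(0).round(4),e.round(4),np.degrees(np.arctan2(y[1],y[0])))
R=down(-8.2,25); lid=np.array([.553,.2035,.0905]); 
print(goto(R,lid-R[:,0]*.11).round(2)); print(R.round(3))
E
```

```text
[ 0.5423 -0.1953  0.091 ] [0.0551 0.0891 0.0551 0.0893] 10.832141349936958
[ 2.37 16.2  -1.38  3.11 -4.13 -0.69]
[[ 0.418  0.143  0.897]
 [-0.06   0.99  -0.129]
 [-0.906  0.     0.423]]
```

Emit:
{"op": "arm_command", "data": {"plan": [[[0.1,1.5,-0.1,0.3,-0.4,-0.1],[0.3,3.4,-0.3,0.65,-0.9,-0.15],[0.6,5.3,-0.45,1.0,-1.4,-0.2],[0.8,7.2,-0.6,1.4,-1.8,-0.3],[1.1,9.1,-0.8,1.75,-2.3,-0.4],[1.4,11,-0.95,2.1,-2.8,-0.5],[1.7,12.9,-1.1,2.5,-3.3,-0.55],[2.1,14.6,-1.25,2.8,-3.7,-0.6],[2.37,16.2,-1.38,3.11,-4.13,-0.69],[2.37,16.2,-1.38,3.11,-4.13,-0.69]]]}}

```text
time_s: 13.2
position: [0.5045, 0.2136, 0.1891]
tool_rot: [[0.418, 0.139, 0.898], [-0.058, 0.99, -0.126], [-0.907, 0.0, 0.422]]
ft_force: [0.7, 0.2, 0.4]
grip_width: 0.0853
```

Emit:
{"op": "arm_command", "data": {"plan": [[[0,0,0,0,0,0],[0,0,0,0,0,0],[0,0,0,0,0,0]]]}}

```text
time_s: 13.5
position: [0.5082, 0.2088, 0.1905]
tool_rot: [[0.419, 0.144, 0.896], [-0.061, 0.99, -0.131], [-0.906, 0.0, 0.424]]
ft_force: [-0.6, -0.5, -0.2]
grip_width: 0.0852
```

```bash
python3 - <<'E'
from h import *
R=down(-8.2,25); lid=np.array([.553,.2035,.0905]); 
s=sensors.observe();print(s["position"],goto(R,lid-R[:,0]*.05).round(2),goto(R,lid+R[:,0]*.009).round(2))
d=shot("wrist","w6"); bl=cv2.morphologyEx(cv2.inRange(cv2.cvtColor(d["img"],cv2.COLOR_RGB2HSV),(110,100,15),(130,255,255)),cv2.MORPH_OPEN,np.ones((5,5)))
for c in cv2.findContours(bl,0,2)[0]:
    if cv2.contourArea(c)>1500: print(cv2.boundingRect(c),cv2.approxPolyDP(cv2.convexHull(c),3,True)[:,0].tolist())
lc=[lid+R@np.array([0,y,x]) for x,y in((-.045,-.028),(-.045,.028),(.045,.028),(.045,-.028))]
print(proj(d,lc).round(1).tolist())
E
```

```text
[0.5081815  0.20883669 0.19054374] [ 2.39  0.05 -0.06 -0.02  0.01  0.  ] [ 4.75  0.05 -0.06 -0.02  0.01  0.  ]
(235, 144, 85, 109) [[318, 145], [317, 182], [267, 239], [249, 252], [241, 251], [235, 146]]
[[234.3, 145.8], [320.9, 145.6], [316.7, 272.2], [238.8, 272.3]]
```

The detected lid edge at (235–318, 145) matches the prediction (234–321, 146). I descend and grip.

Emit:
{"op": "arm_command", "data": {"plan": [[[1.2,0.05,-0.06,0,0,0],[2.4,0.05,-0.06,0,0,0],[3.2,0.05,-0.06,0,0,0],[3.9,0.05,-0.06,0,0,0],[4.4,0.05,-0.06,0,0,0],[4.7,0.05,-0.06,0,0,0],[4.75,0.05,-0.06,0,0,0],[4.75,0.05,-0.06,0,0,0]]]}}

```text
time_s: 14.35
position: [0.5563, 0.2043, 0.0824]
tool_rot: [[0.42, 0.143, 0.896], [-0.06, 0.99, -0.129], [-0.906, 0.0, 0.424]]
ft_force: [-0.1, 0.3, -0.6]
grip_width: 0.085
```

Emit:
{"op": "arm_command", "data": {"plan": [[[0,0,0,0,0,0],[0,0,0,0,0,0],[0,0,0,0,0,0],[0,0,0,0,0,0],[0,0,0,0,0,0],[0,0,0,0,0,0],[0,0,0,0,0,0],[0,0,0,0,0,0]]], "jaw": 1, "newtons": 30}}

```text
time_s: 15.15
position: [0.5561, 0.2045, 0.0827]
tool_rot: [[0.42, 0.142, 0.896], [-0.06, 0.99, -0.129], [-0.906, 0.0, 0.424]]
ft_force: [-4.4, -0.9, 5.7]
grip_width: 0.0555
```

Emit:
{"op": "arm_command", "data": {"plan": [[[-0.3,0,0,0,0,0],[-1,0,0,0,0,0],[-2,0,0,0,0,0],[-3.2,0,0,0,0,0],[-4.5,0,0,0,0,0],[-5.8,0,0,0,0,0],[-6.5,0,0,0,0,0],[-6.5,0,0,0,0,0],[-6.5,0,0,0,0,0]]]}}

```text
time_s: 16.05
position: [0.4876, 0.2141, 0.2286]
tool_rot: [[0.418, 0.142, 0.897], [-0.06, 0.99, -0.129], [-0.906, 0.0, 0.422]]
ft_force: [1.3, 0.3, -3.4]
grip_width: 0.0554
```

```bash
python3 - <<'E'
from h import *
R=down(10.85,0); s=sensors.observe();print(s["position"],s["grip_width"],goto(R,[.614,-.18,.27]).round(2))
E
```

```text
[0.48764105 0.21414251 0.22855709] 0.05539617207490664 [  1.56 -14.89   7.27  -3.12   4.13   0.69]
```

Emit:
{"op": "arm_command", "data": {"plan": [[[0.1,-1,0.5,-0.2,0.3,0.05],[0.3,-2.6,1.3,-0.55,0.7,0.1],[0.5,-4.3,2.1,-0.9,1.2,0.2],[0.7,-6,2.9,-1.25,1.65,0.3],[0.9,-7.7,3.7,-1.6,2.1,0.35],[1.05,-9.4,4.6,-2.0,2.6,0.4],[1.2,-11.1,5.4,-2.35,3.1,0.5],[1.4,-12.8,6.2,-2.7,3.55,0.6],[1.56,-14.4,7.0,-3.0,4.0,0.66],[1.56,-14.89,7.27,-3.12,4.13,0.69]]]}}

```text
time_s: 17.05
position: [0.6152, -0.1849, 0.2675]
tool_rot: [[-0.004, -0.185, 0.983], [0.001, 0.983, 0.185], [-1.0, 0.001, -0.004]]
ft_force: [-0.8, 0.6, -2.7]
grip_width: 0.0557
```

Emit:
{"op": "arm_command", "data": {"plan": [[[0,0,0,0,0,0],[0,0,0,0,0,0],[0,0,0,0,0,0],[0,0,0,0,0,0]]]}}

```text
time_s: 17.45
position: [0.6141, -0.179, 0.2706]
tool_rot: [[0.0, -0.189, 0.982], [0.0, 0.982, 0.189], [-1.0, 0.0, 0.001]]
ft_force: [0.1, 0.4, -2.4]
grip_width: 0.0557
```

```bash
python3 - <<'E'
from h import *
d=shot("wrist","w7"); s=sensors.observe();print(s["position"],s["qvel"].round(2))
im=d["img"][:,:,::-1]
g=lambda a:np.clip(a.astype(float)*2.2,0,255).astype(np.uint8)
u,v=proj(d,[[.543,-.195,.091]])[0].astype(int); x0,y0=max(u-48,0),max(v-70,0); print(x0,y0)
a=cv2.resize(g(im[y0:y0+140,x0:x0+96]),None,fx=4,fy=4,interpolation=cv2.INTER_CUBIC)
b=cv2.resize(g(im[160:385,180:380]),None,fx=2,fy=2,interpolation=cv2.INTER_CUBIC)
c=np.zeros((560,800,3),np.uint8); c[:a.shape[0],:384]=a; c[:450,400:800]=b; cv2.imwrite("pics/w7c.png",c)
E
```

```text
[ 0.6141612  -0.17915025  0.27082392] [-0.11  0.05 -0.44 -0.1   0.06 -0.16]
225 34
```

View pics/w7c.png

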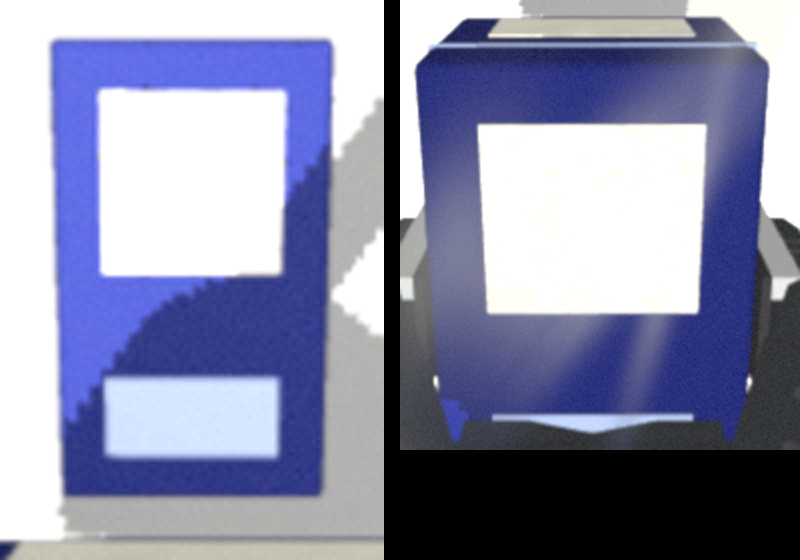

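The left half shows the lid of the placed carton (51–333 × 41–495). The right half shows the held carton, straight in the jaws, with its label at 477–706 × 124–313.

```bash
python3 - <<'E'
from h import *
d=dict(np.load("w7.npz")); a=np.array([[51,41],[333,41],[322,495],[64,495]])/4+[225,34]
P=onplane(d,a,h=.091);y=P[2]+P[3]-P[0]-P[1];e=np.linalg.norm(P-np.roll(P,-1,0),axis=1)
print(P.mean(0).round(4),e.round(4),np.degrees(np.arctan2(y[1],y[0])))
s=sensors.observe();Rt=down(10.85)
q=np.array([[77,124],[306,124],[300,313],[87,314]])/2+[180,160]
for h in (.009,.012,.015):
    P=onplane(d,q,h=s["position"][2]+h);e=np.linalg.norm(P-np.roll(P,-1,0),axis=1)
    print(h,((P-s["position"])@Rt)[:,1:].round(4).tolist(),e.round(4))
for h in(.129,): print(goto(Rt,[.5429,-.1953,h+.008]).round(3))
E
```

```text
[ 0.5424 -0.1952  0.091 ] [0.0552 0.0887 0.0551 0.0887] 10.888517450080405
0.009 [[-0.019, -0.0343], [0.0187, -0.0343], [0.0192, 0.0013], [-0.0189, 0.0015]] [0.0377 0.0356 0.0381 0.0358]
0.012 [[-0.0185, -0.0353], [0.0181, -0.0353], [0.0187, -0.0007], [-0.0184, -0.0005]] [0.0367 0.0346 0.0371 0.0348]
0.015 [[-0.018, -0.0363], [0.0176, -0.0363], [0.0182, -0.0027], [-0.0178, -0.0025]] [0.0356 0.0337 0.036  0.0338]
[ 5.351e+00 -9.600e-02 -2.926e+00  5.000e-03  8.000e-03  1.000e-03]
```

Emit:
{"op": "arm_command", "data": {"plan": [[[0.3,-0.1,-1.0,0,0,0],[1,-0.1,-2.5,0,0,0],[2.4,-0.1,-2.93,0,0,0],[3.8,-0.1,-2.93,0,0,0],[4.8,-0.1,-2.93,0,0,0],[5.3,-0.1,-2.93,0,0,0],[5.5,-0.1,-2.93,0,0,0],[5.6,-0.1,-2.93,0,0,0],[5.6,-0.1,-2.93,0,0,0],[5.6,-0.1,-2.93,0,0,0]]]}}

```text
time_s: 18.5
position: [0.5434, -0.1965, 0.1316]
tool_rot: [[0.002, -0.188, 0.982], [-0.001, 0.982, 0.188], [-1.0, -0.001, 0.002]]
ft_force: [1.0, -0.3, -3.2]
grip_width: 0.0558
```

Emit:
{"op": "arm_command", "data": {"plan": [[[0.05,0,0,0,0,0],[0.1,0,0,0,0,0],[0.14,0,0,0,0,0],[0.18,0,0,0,0,0],[0.18,0,0,0,0,0]]]}}

```text
time_s: 19.0
position: [0.5429, -0.1963, 0.126]
tool_rot: [[0.0, -0.188, 0.982], [0.0, 0.982, 0.188], [-1.0, 0.0, 0.0]]
ft_force: [0.1, 0.9, -2.9]
grip_width: 0.0558
```

```bash
python3 - <<'E'
from h import *
s=sensors.observe();print(s["position"],s["ft_force"],goto(down(10.85),[.5427,-.1953,.122]).round(3))
E
```

```text
[ 0.54290421 -0.19629995  0.1259964 ] [ 0.08115104  0.86245694 -2.91122619] [ 0.16   0.041 -0.001 -0.004  0.005 -0.001]
```

Correct y by 1 mm, then creep down to contact.

Emit:
{"op": "arm_command", "data": {"plan": [[[0.02,0.04,0,0,0,0],[0.05,0.04,0,0,0,0],[0.08,0.04,0,0,0,0],[0.08,0.04,0,0,0,0]]]}}

```text
time_s: 19.4
position: [0.5427, -0.1953, 0.124]
tool_rot: [[0.001, -0.188, 0.982], [0.0, 0.982, 0.188], [-1.0, -0.0, 0.001]]
ft_force: [-0.5, -0.3, -3.1]
grip_width: 0.0557
```

Emit:
{"op": "arm_command", "data": {"plan": [[[0.02,0,0,0,0,0],[0.03,0,0,0,0,0],[0.03,0,0,0,0,0]]]}}

```text
time_s: 19.7
position: [0.5428, -0.1954, 0.1234]
tool_rot: [[0.001, -0.188, 0.982], [0.0, 0.982, 0.188], [-1.0, -0.0, 0.001]]
ft_force: [0.3, 0.8, -2.5]
grip_width: 0.0554
```

Emit:
{"op": "arm_command", "data": {"plan": [[[0.02,0,0,0,0,0],[0.03,0,0,0,0,0],[0.03,0,0,0,0,0]]]}}

```text
time_s: 20.0
position: [0.5428, -0.1953, 0.1226]
tool_rot: [[0.001, -0.188, 0.982], [0.0, 0.982, 0.188], [-1.0, -0.0, 0.001]]
ft_force: [0.9, -0.1, -2.8]
grip_width: 0.0556
```

```bash
python3 - <<'E'
from h import *
d=shot("wrist","w8"); im=d["img"][:,:,::-1]
b=np.clip(cv2.resize(im[145:245,180:380],None,fx=4,fy=4,interpolation=cv2.INTER_CUBIC).astype(float)*2.2,0,255).astype(np.uint8); cv2.imwrite("pics/w8c.png",b)
E
```

```text
(no output)
```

View pics/w8c.png

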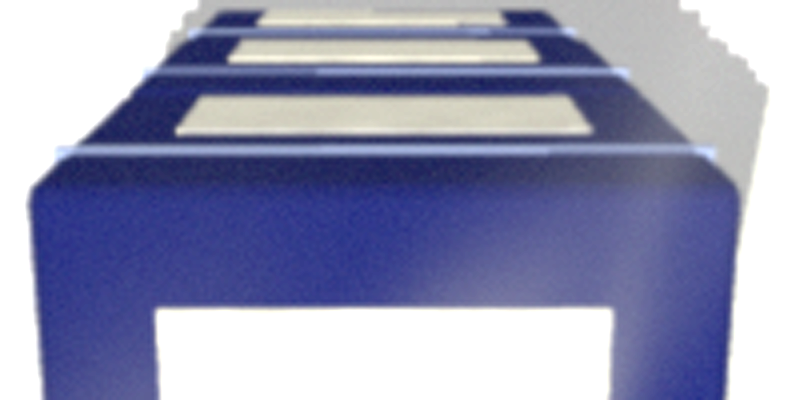

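All three end faces are visible: seams at rows 152, 72 and 32, labels at 176–593, 227–541 and 258–508. I check their alignment.

```bash
python3 - <<'E'
from h import *
d=dict(np.load("w8.npz")); R=down(10.85); s=sensors.observe()
for nm,L in(("seam",((56,716,152,.0885+.0425-.0),(146,629,72,.0),(190,577,32,0))),("label",((176,593,134,0),(227,541,62,0),(258,508,22,0)))):
    for l,r,row,_ in L:
        a=np.array([[l,row],[r,row]])/4+[180,145]
        w=.056 if nm=="seam" else .056*417/660*1.03
        z=d["fx"]*w/(a[1,0]-a[0,0]); o,q=ray(d,a); P=o+q*z
        print(nm,(R.T@(P.mean(0)-s["position"])).round(4))
# same height basis: seam z = top-.006 -> use 44 mm steps
for k,(l,r,row) in enumerate(((56,716,152),(146,629,72),(190,577,32))):
    a=np.array([[l,row],[r,row]])/4+[180,145]; P=onplane(d,a,h=.1295-.044*k+(.001 if k==0 else 0)); print("plane",np.linalg.norm(P[1]-P[0]).round(4),(R.T@(P.mean(0)-s["position"])).round(4))
E
```

```text
seam [-0.0021 -0.     -0.0459]
seam [ 0.043   0.0002 -0.0457]
seam [ 0.0845 -0.0002 -0.0451]
label [ 0.0018 -0.0001 -0.0466]
label [ 0.0435 -0.0002 -0.0468]
label [ 0.0864 -0.0003 -0.0463]
plane 0.0532 [-0.0079 -0.     -0.0471]
plane 0.054 [ 0.0371  0.0002 -0.0466]
plane 0.055 [ 0.0811 -0.0002 -0.0456]
```

All three agree within about 0.5 mm in both directions. I keep going down to contact.

Emit:
{"op": "arm_command", "data": {"plan": [[[0.02,0,0,0,0,0],[0.03,0,0,0,0,0],[0.03,0,0,0,0,0]]]}}

```text
time_s: 20.35
position: [0.5428, -0.1954, 0.1221]
tool_rot: [[0.001, -0.188, 0.982], [-0.0, 0.982, 0.188], [-1.0, -0.0, 0.001]]
ft_force: [-0.3, -0.0, 0.0]
grip_width: 0.0558
```

Emit:
{"op": "arm_command", "data": {"plan": [[[0.01,0,0,0,0,0],[0.02,0,0,0,0,0],[0.02,0,0,0,0,0]]]}}

```text
time_s: 20.65
position: [0.5428, -0.1954, 0.1221]
tool_rot: [[0.001, -0.188, 0.982], [-0.0, 0.982, 0.188], [-1.0, -0.001, 0.001]]
ft_force: [-2.2, 1.0, 4.6]
grip_width: 0.056
```

Emit:
{"op": "arm_command", "data": {"plan": [[[0.01,0,0,0,0,0],[0.02,0,0,0,0,0],[0.02,0,0,0,0,0]]]}}

```text
time_s: 20.95
position: [0.5428, -0.1953, 0.1221]
tool_rot: [[0.002, -0.188, 0.982], [-0.001, 0.982, 0.188], [-1.0, -0.001, 0.001]]
ft_force: [-3.4, 1.9, 10.2]
grip_width: 0.0559
```

Emit:
{"op": "arm_command", "data": {"plan": [[[-0.01,0,0,0,0,0],[-0.02,0,0,0,0,0],[-0.02,0,0,0,0,0]]]}}

```text
time_s: 21.25
position: [0.5428, -0.1954, 0.1221]
tool_rot: [[0.001, -0.188, 0.982], [-0.0, 0.982, 0.188], [-1.0, -0.001, 0.001]]
ft_force: [-2.3, 1.3, 6.2]
grip_width: 0.0555
```

Emit:
{"op": "arm_command", "data": {"plan": [[[0,0,0,0,0,0],[0,0,0,0,0,0],[0,0,0,0,0,0],[0,0,0,0,0,0],[0,0,0,0,0,0],[0,0,0,0,0,0]]], "jaw": 0}}

```text
time_s: 21.85
position: [0.5428, -0.1953, 0.1213]
tool_rot: [[0.001, -0.188, 0.982], [0.0, 0.982, 0.188], [-1.0, -0.0, 0.001]]
ft_force: [-0.9, 0.2, 0.8]
grip_width: 0.0854
```

Emit:
{"op": "arm_command", "data": {"plan": [[[-0.3,0,0,0,0,0],[-1,0,0,0,0,0],[-2.2,0,0,0,0,0],[-3.8,0,0,0,0,0],[-5,0,0.5,0,0,0],[-5.5,0,1.5,0,0,0],[-5.5,0,2.2,0,0,0],[-5.5,0,2.2,0,0,0],[-5.5,0,2.2,0,0,0],[-5.5,0,2.2,0,0,0]]]}}

```text
time_s: 22.85
position: [0.5959, -0.1851, 0.2589]
tool_rot: [[-0.0, -0.188, 0.982], [0.0, 0.982, 0.188], [-1.0, 0.0, -0.0]]
ft_force: [0.2, 0.3, 0.3]
grip_width: 0.0852
```

```bash
python3 - <<'E'
from h import *
d=shot("wrist","w9"); t=shot("top","top9"); sc=shot("scene","scene9"); s=sensors.observe(); print(s["time_s"],s["position"])
t0=dict(np.load("top0.npz"))["img"]; df=np.abs(t["img"].astype(int)-t0).sum(2)
for nm,(x,y,w,h) in dict(orange=(250,225,20,32),green=(180,163,25,32),bin=(124,224,34,34),bottle=(416,232,22,22),tray=(260,160,55,27)).items(): print(nm,np.median(df[y:y+h,x:x+w]),(df[y:y+h,x:x+w]>60).mean().round(3))
g=lambda a:np.clip(a.astype(float)*2,0,255).astype(np.uint8)
a=cv2.resize(g(sc["img"][150:270,150:250,::-1]),None,fx=4,fy=4,interpolation=cv2.INTER_CUBIC)
u,v=proj(d,[[.543,-.195,.135]])[0].astype(int); x0,y0=max(u-66,0),max(v-95,0); print(x0,y0)
b=g(d["img"][y0:y0+190,x0:x0+130,::-1]); b=cv2.resize(b,None,fx=3,fy=3,interpolation=cv2.INTER_CUBIC)
c=np.zeros((580,800,3),np.uint8); c[:480,:400]=a; c[:b.shape[0],405:405+b.shape[1]]=b; cv2.imwrite("pics/end.png",c)
E
```

```text
23.0 [ 0.59616776 -0.18520135  0.25903397]
orange 10.0 0.0
green 10.0 0.0
bin 9.0 0.0
bottle 8.0 0.0
tray 10.0 0.0
210 37
```

View pics/end.png

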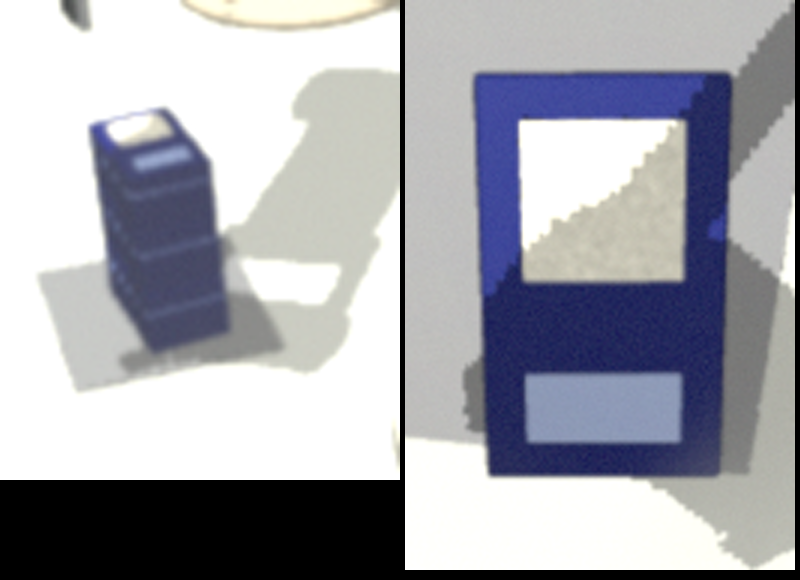

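The column stands straight and square in both views: scene crop edges at about (92–107, 125–290) and (208–228, 165–330), top lid at (475–730, 73–475). The regions of the other items are unchanged, so I hand in.

```bash
python3 - <<'E'
from h import *
from rig import workorder
d=dict(np.load("w9.npz")); a=(np.array([[475,73],[731,73],[720,475],[488,475]])-[405,0])/3+[210,37]
P=onplane(d,a,h=.135);y=P[2]+P[3]-P[0]-P[1];print(P.mean(0).round(4),np.degrees(np.arctan2(y[1],y[0])))
print(workorder.close_job())
E
```

```text
[ 0.5423 -0.1953  0.135 ] 10.961599250811743
the job is handed in; nothing more can be done
None
```

Both dark-blue cartons from the rack are now stacked, lids up, on the base carton on the mat. The job was handed in at about 23 s of the 54 s allowed.

I took the outer-lane carton first, then the middle-lane one. Each was lowered in steps of about 1 mm until the force showed contact, with a peak of about 10 N, and only then released.

**Last checks (wrist camera):**

| Carton | Centre x, y (m) | Yaw |
|---|---|---|
| Base | 0.5431, -0.1954 (measured before stacking) | 10.9° |
| Middle | 0.5424, -0.1952 | 10.9° |
| Top | 0.5423, -0.1953 | 11.0° |

- **Column:** the lids line up within about 1 mm. The end-face seams, checked just before the last set-down, agreed within about 1 mm (one method gave 1.5 mm).
- **Bystanders:** the orange and green cartons, bin, bottle and tube tray look unchanged between the first and last top views.
- **Disagreement:** measured lid heights were about 4 mm low compared with where contact happened. I relied on the contact force for the final height.

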